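# Turn the varnished sculpture to its next working position

### The arm

A 6-joint arm with a two-finger parallel gripper is mounted at the origin on the work surface. World frame = base frame: x ahead of the robot, y to its left, z up, the work surface at z = 0. Lengths are in m, angles in degrees, forces in N, time in s.
With the tool pointing down it reaches from about 0.25 to 0.725 m from the base axis. Payload 9.7 kg.
Tool frame: the origin (TCP) lies at the very end of the fingers, on their centre line; the grasp point (between the pads) lies 19 mm behind it (r.tcp_to_grasp is the distance from the TCP to the grasp point, in m); z points along the fingers, y is the line along which they close (so a half turn about z gives the same grasp; the last joint's range is limited). The gripper opens to 85 mm and grips with 20 to 120 N. Pads are 22 mm wide; open, the fingers measure 114 mm over their backs; the gripper's body (76 mm by 85 mm) begins 54 mm behind the grasp point. The pads swing forward as they close: fully open they stand 13 mm farther back than shut.
Start: joints at [73.281, 4.979, 10.078, 95.1, 0, 90], TCP at [0.158, 0.527, 0.231] pointing down, gripper open.
Joint ranges: [-179.16, 179.16], [-48.56, 103.87], [-65.8, 70.77], [-126.05, 130.52], [-82.76, 87.17], [-180, 180]. Speed limits (degrees/s): [127.2, 127.2, 147.25, 180, 180, 180].

### API

Orientations are given as a 3x3 rotation matrix whose columns are the frame's x, y, z axes.
In Python, from rig import r gives the robot as it stands.
- The arm moves only by the tool jog_arm, never from a script. Its argument "targets" is text: rows parted by semicolons, each of 7 numbers parted by spaces: the shift along the tool's x, y, z in m, then the turn, a rotation vector about the tool's x, y, z in degrees, then the opening, from 0 (shut) to 1 (fully open). A call has 1 to 5 rows; each row is the pose to reach, as a shift and turn from the pose commanded when the call began, along the tool's axes at that moment; what a row does not reach only later rows make up. A row lasts 1/8 s, in which the tool goes at most 62.5 mm and 10.7 degrees, less where a joint would pass 70% of its speed; a pose out of reach is approached as far as the arm can. A call with a gripper value outside its range is refused whole. The fingers move at their own pace and stop on an object; the grip force is fixed at half the most. Time passes only in rows, so rows that repeat a pose let the fingers close. It gives the time, the measured TCP pose, the force, the opening and the grip force at its end, in the units of the state.
- r.read_state(): the state, without advancing time (a new reading comes with each control period).
- r.snapshot(name): name is "side" or "top"; returns the picture (384x512x3 uint8, red, green, blue); there is no depth.
- r.calibration(name): a dict with "fx", "fy", "cx", "cy" (pixels), "cam_to_world" (4x4, takes a point from camera to world coordinates). Camera axes: x right, y up, looking along -z (the intrinsics and any distortion apply to the point x, -y, -z); pixel columns grow to the right and rows downward; lengths in m; the calibration is good to about 2 mm. A picture is of the moment at which its call begins. calibration takes no time and is no camera call.
- r.job_done(): hands the job in; it is judged then, once.
Trained networks look in the newest picture that a camera, given by its name, has taken for a name from the list of things; names that differ only in an ending like _2 or _b are one class to them, and where a whole thing is asked for, a point or a joint stands for the part that bears it (a point fixed in the world has none). Each returns a list of dicts, best first, with "conf" (0 to 1); they miss things now and then, are a little off and sometimes report something else, mostly with a low value. They report only what shows in the picture. A call takes as long as a camera call. They do not tell look-alikes from the thing itself.
- r.recognise(camera, label): "rect" ([left, top, width, height] in pixels, round what is visible of it).
- r.masks_of(camera, label): "region" (384x512 bool, what is visible of it) and "rect" ([left, top, width, height] in pixels, round what is visible of it).
- r.tip_of(camera, label): "centre" ([column, row] in pixels: a listed point, or the origin of a listed thing).
The state is a dict: "clock": time; "qpos": joint angles; "joint_vel": joint speeds; "joint_efforts": joint torques, N m; "tcp_pos": TCP position; "orientation": TCP orientation; "force": force on the tool from outside, world axes, zero at the start; "ft_torque": the same for the moment, N m; "opening": opening from 0.0 (shut) to 1.0 (fully open); "gripper_force": force on a finger pad.
Only numpy, scipy, OpenCV 4.12 (cv2) and the standard library are available. Lean on these libraries where they do the work, as an engineer would, in place of code of your own. Each camera call takes 0.05 s, during which the arm holds its last target. There are 200 camera calls.

### The job

The sculpture on the indexing turntable is freshly varnished, so nothing may touch it. First lift the red-lidded jar out of the way of its swinging arm and set it down gently, upright and wholly on the round cork mat; then, with the turntable's black handle, turn the table the way that does not run into the brass stand until the sunflower is over the green marker and the table rests in its notch there. Leave everything else where it is.

Things in the scene. Friction and masses are not known exactly. Their poses are not given: they have to be found in the camera images.
- turntable (a joint): Angle of the indexing turntable, rad, growing anticlockwise seen from above; no end stops. The table has 12 spring notches, every 30 degrees (multiples of 0.524 rad), in which it rests; going from one notch to the next takes about 4 to 8 N sideways at the handle, and from half-way the spring draws it into the next notch. At a start it may still be settling into its nearest notch.
- axis (a point): Centre of the turntable on its axis, at the height of its top face, 45 mm above the bench. The wooden disc is 250 mm across on a fixed steel base of 256 mm; a low spring pawl plate (under 36 mm high) juts out to 172 mm from the axis on the side away from the robot. z up.
- handle (a point): The turntable's upright black crank handle: a free-spinning round grip 22 mm in diameter, from 58 mm to 150 mm above the bench, 100 mm from the axis, exactly opposite the sculpture's arm. This point lies on the grip's centre line 130 mm above the bench. It spins freely, so it may be held firmly without turning the hand while it goes round.
- grip: The same black handle grip, 22 mm in diameter and 92 mm long, standing upright. Origin at the centre of its foot, 58 mm above the bench.
- flower (a point): Centre of the yellow sunflower (50 mm across, 114 mm above the bench) at the end of the sculpture's outstretched brass arm, 175 mm from the axis. The sculpture is fixed to the turntable: a column up to 64 mm across (56 mm above 65 mm height), 163 mm above the bench at its top, on the axis, and one level arm 14 to 21 mm thick, 110 mm above the bench, whose flower sweeps out to 200 mm from the axis.
- sculpture: The freshly varnished sculpture (column, arm and sunflower). Origin on the turntable's axis at bench height; its x axis points along the arm to the flower. Nothing may touch it.
- marker_green: Green round marker, 38 mm across and 45 mm high, fixed on the bench 175 mm from the turntable's axis at one of its notches, so the flower passes over it. Origin at its foot. A red and a blue marker of the same shape are not the target.
- stand: Fixed brass stand in the sweep of the arm: round dark foot 72 mm across, 12 mm high, with a rod 16 mm across and a 26 mm black ball on top, 151 mm high. It cannot be moved. Origin at the centre of its foot.
- jar: The amber varnish jar with a red lid: an upright cylinder 60 mm across and 130 mm high, about 0.25 to 0.5 kg, standing in the sweep of the arm on the side opposite the stand. Origin at the centre of its underside.
- mat: Round cork mat, 120 mm across and 6 mm thick, fixed flat on the bench. Origin at the centre of its underside.
- paintbox: Closed wooden box 100 x 110 x 40 mm, fixed to the bench; leave alone. Origin at the centre of its underside.
- jar2: Grey jar with a white lid, the same size as the red-lidded one, loose; leave alone. Origin at the centre of its underside.
- tin: Blue and silver paint tin, 71 mm across, 120 mm high, loose, beside the turntable; leave alone. Origin at the centre of its underside.
- brushpot: White pot 68 mm across, 100 mm high, with brushes up to 171 mm high, loose, beside the turntable; leave alone. Origin at the centre of its underside.
- mallet: Wooden mallet lying on the bench, 200 mm long, head 64 mm across, loose; leave alone. Origin on the bench 60 mm behind the head, x towards the head.
Things that resemble listed ones, but are neither listed nor needed, are in the scene too. What is shaped like the jar but purple is not meant.

How it is judged (in metres and radians):
On the way, in this order (a step that is already met when the one before it is completed fails the run):
1. the red-lidded jar stands released, upright and wholly on the cork mat (horizontal distance between jar and mat below 0.031 m and height (world z) of jar between 0.003 and 0.011 m and angle between jar's own z axis and vertical below 0.1 rad and contact force between the fingers and jar below 0.1 N), for 0.2 s.
2. the fingers push or hold the turntable's black handle (contact force between the fingers and grip above 0.3 N), for 0.1 s.
3. the sunflower is over the green marker (horizontal distance between flower and marker_green below 0.015 m), for 0.3 s.
At the end, for the whole second after the job is handed in: The sunflower's centre is within 12 mm (seen from above) of the green marker's centre with the turntable at rest in that notch, and the red-lidded jar stands released, upright (within 0.1 rad) and still, wholly on the cork mat (its centre within 31 mm of the mat's) (horizontal distance between flower and marker_green below 0.012 m and velocity of joint turntable between -0.05 and 0.05 rad/s and horizontal distance between jar and mat below 0.031 m and height (world z) of jar between 0.003 and 0.011 m and angle between jar's own z axis and vertical below 0.1 rad and linear speed of jar below 0.02 m/s); the robot touches nothing.
It fails at once if anything touches the varnished sculpture (contact force between sculpture and anything else above 0.5 N).
It fails at once if the red-lidded jar is tipped by more than 0.6 rad (angle between jar's own z axis and vertical above 0.6 rad).
It fails at once if the red-lidded jar is dropped: it falls free of the fingers faster than 0.5 m/s, from about 13 mm or more (linear speed of jar above 0.5 m/s and contact force between the fingers and jar below 0.1 N).
It fails at once if a bystander (tin, brush pot, grey jar or mallet) is moved by more than 25 mm (distance of any of tin, brushpot, jar2, mallet from where it was at the start of the episode above 0.025 m).
It also fails if it takes over 61 s, if anything falls off the work surface, if the arm or the gripper's body presses on something with over 40 N, if the wrist force passes 120 N, or if a joint passes its speed limit or range.

## Working session

There is one attempt and no reset: what is moved stays moved. The work goes in short steps, Python scripts to look and compute and a tool call to move; the robot and the scene stay as the last step left them, time stands still between calls to the robot, and variables do not carry over. Pictures are saved under pics/ and viewed, at most 10 in all, crops included, and the job is handed in when it is done.

Besides the shell and the picture viewer there is one more tool, called after ">>>" by a JSON object that holds its "method" and its "body". jog_arm: Moves the arm, as the interface text tells. Its arguments: {"type":"object","properties":{"targets":{"type":"string"}},"required":["targets"]}

```bash
mkdir -p pics; ls; cat > h.py <<'E'
import numpy as np, cv2
from rig import r
def ray(cam,px):
    c=r.calibration(cam); T=np.array(c["cam_to_world"])
    d=np.array([(px[0]-c["cx"])/c["fx"],-(px[1]-c["cy"])/c["fy"],-1.])
    return T[:3,3],T[:3,:3]@d
def at(cam,px,z):
    o,d=ray(cam,px); return o+d*(z-o[2])/d[2]
def proj(cam,p):
    c=r.calibration(cam); T=np.array(c["cam_to_world"])
    q=T[:3,:3].T@(np.array(p)-T[:3,3]); return c["cx"]+c["fx"]*q[0]/-q[2], c["cy"]-c["fy"]*q[1]/-q[2]
E
python3 - <<'E'
from h import *
for n in("top","side"):
    im=r.snapshot(n); cv2.imwrite(f"pics/{n}0.png",cv2.resize(im[:,:,::-1],(800,600),interpolation=cv2.INTER_CUBIC))
    c=r.calibration(n); print(n,c)
Z=dict(axis=.045,handle=.13,flower=.114,marker_green=0,stand=0,jar=0,mat=0,jar2=0,tin=0,brushpot=0,paintbox=0)
for n in("top","side"):
    for l,z in Z.items():
        print(n,l,[(np.round(d["centre"],1).tolist(),round(d["conf"],2),at(n,d["centre"],z)[:2].round(3).tolist()) for d in r.tip_of(n,l)[:4]])
s=r.read_state();print(s)
E
```

```text
pics
top {'fx': 405.1917405446, 'fy': 405.1917405446, 'cx': 259.9666005836427, 'cy': 196.7018468657013, 'cam_to_world': array([[-2.33208863e-02,  9.80147581e-01, -1.96893007e-01,
         3.33166047e-01],
       [-9.99727763e-01, -2.30082777e-02,  3.87535197e-03,
         1.59660206e-02],
       [-7.31752145e-04,  1.96929782e-01,  9.80417322e-01,
         1.24115030e+00],
       [ 0.00000000e+00,  0.00000000e+00,  0.00000000e+00,
         1.00000000e+00]])}
side {'fx': 356.69352577054036, 'fy': 356.69352577054036, 'cx': 253.36533727822447, 'cy': 192.74934078400844, 'cam_to_world': array([[ 9.35234070e-01,  2.07349399e-01, -2.86955505e-01,
         2.88494500e-01],
       [-3.54028606e-01,  5.50016403e-01, -7.56403135e-01,
        -7.35623536e-01],
       [ 9.90499436e-04,  8.09004440e-01,  5.87801697e-01,
         6.83724876e-01],
       [ 0.00000000e+00,  0.00000000e+00,  0.00000000e+00,
         1.00000000e+00]])}
top axis [([265.5, 205.1], 0.69, [0.547, -0.005])]
top handle [([256.6, 234.6], 0.7, [0.45, 0.023])]
top flower [([284.8, 146.0], 0.69, [0.708, -0.064])]
top marker_green
[... 1618 characters left out ...]
-1.29872862e-03,  9.00010800e+01]), 'joint_vel': array([ 0.06443152,  0.10195173,  0.00368849,  0.01028007, -0.08479754,
       -0.07594745]), 'joint_efforts': array([-1.77712620e-03, -5.20110154e+01,  4.64848495e+01,  2.12881263e-03,
       -1.18199350e-04,  1.92167349e-06]), 'tcp_pos': array([0.15822571, 0.52675143, 0.23130719]), 'orientation': array([[-9.57723958e-01,  2.87688754e-01,  4.08890514e-05],
       [ 2.87688756e-01,  9.57723956e-01,  5.73348459e-05],
       [-2.26658337e-05,  6.66742758e-05, -9.99999998e-01]]), 'force': array([-0.3255722 , -0.17621131,  0.39620498]), 'ft_torque': array([ 0.00198109, -0.02559611, -0.00138875]), 'gripper_force': 0.0, 'opening': 1.003745255831918}
```

View pics/top0.png

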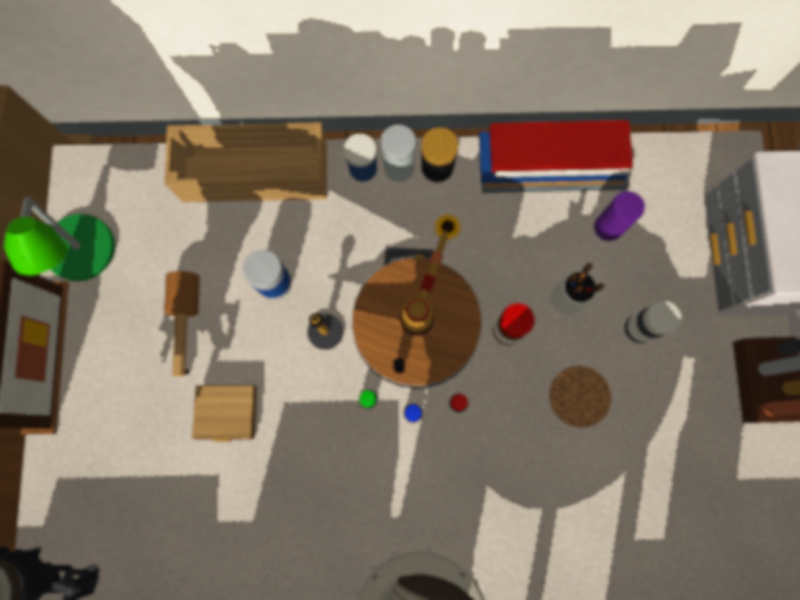

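View pics/side0.png

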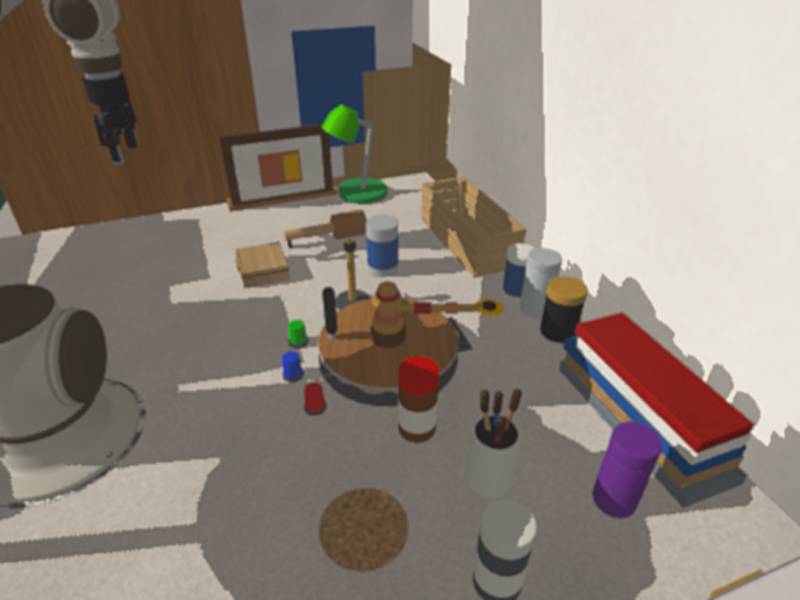

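The top view shows three jar-shaped things: red lid at (517,320), grey jar at (655,320) and purple at (620,215) in the 800-wide picture. Red lid over an amber body beside the turntable fits the description. The stand at (322,328) is on the left and the green marker at (368,399), so the table has to turn clockwise. I'll refine the positions and check a crop.

```bash
python3 - <<'E'
from h import *
def tri(a,b):
    (o1,d1),(o2,d2)=ray("top",a),ray("side",b)
    A=np.c_[d1,-d2]; t=np.linalg.lstsq(A,o2-o1,rcond=None)[0]
    p,q=o1+t[0]*d1,o2+t[1]*d2; return ((p+q)/2).round(4),round(float(np.linalg.norm(p-q)),4)
T=r.snapshot("top");S=r.snapshot("side")
cv2.imwrite("pics/jar.png",cv2.resize(np.hstack([T[170:250,290:370],S[215:295,225:305]])[:,:,::-1],(800,400),interpolation=cv2.INTER_CUBIC))
for l in("handle","flower","axis"):
    a=r.tip_of("top",l);b=r.tip_of("side",l)
    if a and b: print(l,tri(a[0]["centre"],b[0]["centre"]))
# colour tops
def blob(im,cond,box,z,cam):
    h=cv2.cvtColor(im,cv2.COLOR_RGB2HSV).astype(int); m=np.zeros(im.shape[:2],np.uint8)
    x0,y0,x1,y1=box; m[y0:y1,x0:x1]=cond(h)[y0:y1,x0:x1]
    n,_,st,c=cv2.connectedComponentsWithStats(m); k=1+st[1:,4].argmax(); return c[k].round(1),st[k].tolist(),at(cam,c[k],z).round(4)
red=lambda h:((h[...,0]<8)|(h[...,0]>172))&(h[...,1]>150)&(h[...,2]>60)
gr=lambda h:(abs(h[...,0]-60)<12)&(h[...,1]>120)
bl=lambda h:(abs(h[...,0]-117)<12)&(h[...,1]>120)
ye=lambda h:(abs(h[...,0]-24)<7)&(h[...,1]>150)
print("lid",blob(T,red,(300,180,350,230),.125,"top"),blob(S,red,(250,220,290,260),.118,"side"))
print("green",blob(T,gr,(220,240,250,270),.035,"top"),blob(S,gr,(180,200,200,225),.028,"side"))
print("blue",blob(T,bl,(250,255,280,280),.035,"top"))
print("redm",blob(T,red,(280,245,305,268),.035,"top"))
print("flower",blob(T,ye,(270,130,300,156),.114,"top"))
for c,z in(("top",.006),("side",.006)):
    d=r.masks_of(c,"mat"); 
    if d: ys,xs=np.nonzero(d[0]["region"]); e=cv2.minAreaRect(np.c_[xs,ys].astype(np.float32)); print("mat",c,at(c,e[0],z).round(4))
for l in ("jar",):
  for d in r.tip_of("top",l)[:1]: print(d, proj("top",(.53,-.19,0)))
E
```

```text
handle (array([0.4515, 0.0264, 0.1261]), 0.0121)
flower (array([ 0.7134, -0.0587,  0.1105]), 0.0056)
axis (array([ 0.5524, -0.0157,  0.0413]), 0.0078)
lid (array([330.3, 204.8]), [319, 194, 23, 23, 385], array([ 0.5297, -0.1846,  0.125 ])) (array([267.5, 240. ]), [255, 227, 27, 27, 586], array([ 0.53  , -0.1905,  0.118 ]))
green (array([235. , 254.9]), [230, 249, 11, 12, 105], array([0.4021, 0.0891, 0.035 ])) (array([189.4, 212.2]), [184, 205, 12, 15, 143], array([0.4005, 0.0837, 0.028 ]))
blue (array([264.1, 263.9]), [259, 259, 11, 11, 93], array([0.3738, 0.0037, 0.035 ]))
redm (array([293.4, 257.2]), [289, 252, 10, 11, 87], array([ 0.3911, -0.0832,  0.035 ]))
flower (array([285.9, 145.4]), [278, 138, 17, 18, 173], array([ 0.7102, -0.0675,  0.114 ]))
mat top [ 0.3983 -0.3189  0.006 ]
mat side [ 0.3964 -0.3277  0.006 ]
{'centre': [390.4, 144.7], 'conf': 0.94} (np.float64(325.1855828409357), np.float64(211.78019824226493))
```

View pics/jar.png

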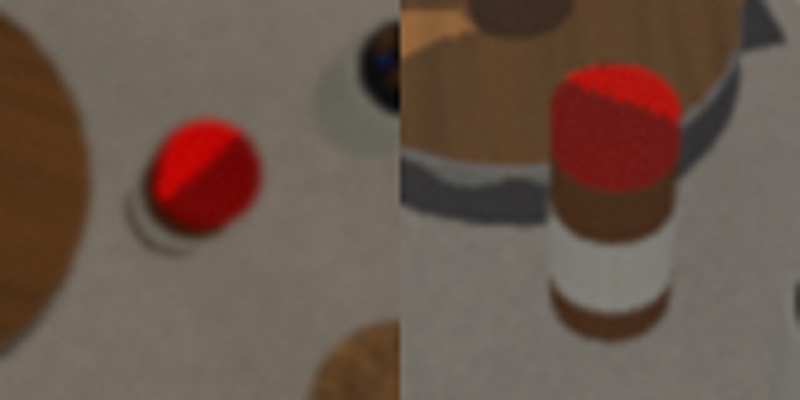

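The crop shows the red lid with an amber body and a white label, so it is the jar that is meant, at about (0.530, -0.187). Moving above it.

>>> {"method": "jog_arm", "body": {"targets": "-0.0375 -0.0385 0 0 0 6.2 1; -0.075 -0.077 0 0 0 12.4 1; -0.1125 -0.1155 0 0 0 18.6 1; -0.15 -0.154 0 0 0 24.8 1; -0.1875 -0.1925 0 0 0 31 1"}}

```text
clock: 2.38
tcp_pos: [0.2829, 0.2869, 0.2314]
orientation: [[-0.67, 0.742, 0.001], [0.742, 0.67, 0.0], [-0.0, 0.001, -1.0]]
force: [0.3, -0.2, 0.9]
opening: 1.003
gripper_force: 0.0
```

>>> {"method": "jog_arm", "body": {"targets": "-0.052 -0.0137 0 0 0 6.2 1; -0.104 -0.0274 0 0 0 12.4 1; -0.156 -0.041 0 0 0 18.6 1; -0.208 -0.055 0 0 0 24.8 1; -0.26 -0.0685 0 0 0 31 1"}}

```text
clock: 3.0
tcp_pos: [0.4072, 0.0482, 0.2316]
orientation: [[-0.192, 0.981, 0.001], [0.981, 0.192, 0.0], [0.0, 0.001, -1.0]]
force: [1.0, 0.2, 0.3]
opening: 1.002
gripper_force: 0.0
```

>>> {"method": "jog_arm", "body": {"targets": "-0.0516 0.015 0 0 0 6.2 1; -0.1032 0.03 0 0 0 12.4 1; -0.155 0.045 0 0 0 18.6 1; -0.206 0.06 0 0 0 24.8 1; -0.258 0.075 0 0 0 31.3 1"}}

```text
clock: 3.62
tcp_pos: [0.5313, -0.1901, 0.2314]
orientation: [[0.346, 0.938, 0.0], [0.938, -0.346, -0.0], [0.0, 0.0, -1.0]]
force: [1.3, 0.5, 0.7]
opening: 0.998
gripper_force: 0.0
```

```bash
python3 - <<'E'
from h import *
s=r.read_state();print(s["clock"],s["tcp_pos"],s["orientation"].round(3).tolist(),s["qpos"])
T=r.snapshot("side");cv2.imwrite("pics/s1.png",cv2.resize(T[:,:,::-1],(800,600)))
for l in("handle","flower"): print(l,[ (d["centre"],round(d["conf"],2)) for d in r.tip_of("side",l)[:2]])
p=np.array([.530,-.187,.075]); print("to jar",s["orientation"].T@(p-s["tcp_pos"]))
E
```

```text
3.625 [ 0.53129627 -0.19013659  0.23136621] [[0.346, 0.938, 0.0], [0.938, -0.346, -0.0], [0.0, 0.0, -1.0]] [-1.96936020e+01  6.94633437e+00  1.22220251e+01  9.52484288e+01
  5.31580778e-03  9.05479202e+01]
handle [([208.4, 192.2], 0.96), ([214.1, 213.3], 0.35)]
flower [([245.7, 170.4], 0.65), ([315.1, 193.8], 0.56)]
to jar [ 0.00247918 -0.00237566  0.15636535]
```

View pics/s1.png

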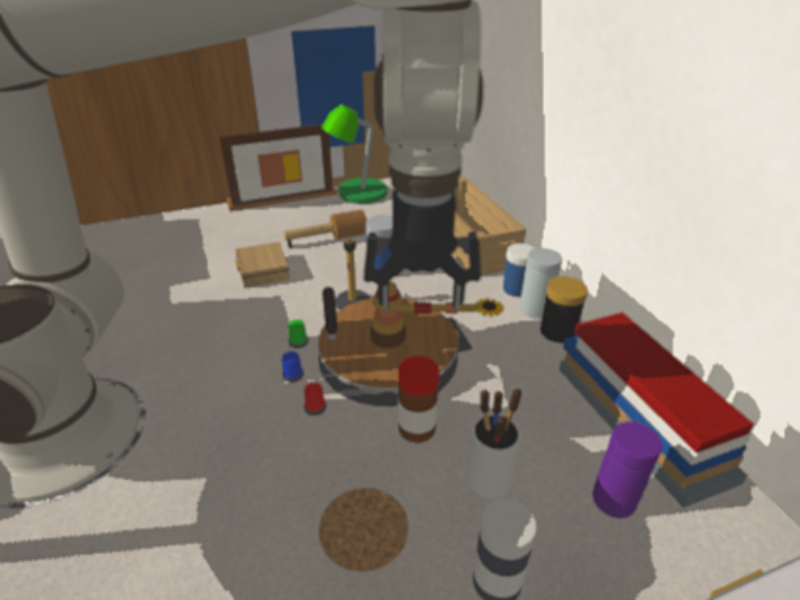

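The gripper is above the jar and the table has not moved. Descend and grip.

>>> {"method": "jog_arm", "body": {"targets": "0.0025 -0.0025 0.05 0 0 0 1; 0.0025 -0.0025 0.1 0 0 0 1; 0.0025 -0.0025 0.14 0 0 0 1; 0.0025 -0.0025 0.156 0 0 0 1; 0.0025 -0.0025 0.156 0 0 0 1"}}

```text
clock: 4.4
tcp_pos: [0.5289, -0.1846, 0.0755]
orientation: [[0.341, 0.94, -0.001], [0.94, -0.341, 0.0], [0.0, -0.001, -1.0]]
force: [-0.2, 0.2, 0.3]
opening: 1.002
gripper_force: 0.0
```

>>> {"method": "jog_arm", "body": {"targets": "0 0 0 0 0 0 0.55; 0 0 0 0 0 0 0.55; 0 0 0 0 0 0 0.5; 0 0 0 0 0 0 0.5; 0 0 0 0 0 0 0.5"}}

```text
clock: 5.03
tcp_pos: [0.5305, -0.1855, 0.0776]
orientation: [[0.342, 0.94, 0.004], [0.94, -0.342, -0.001], [0.0, 0.004, -1.0]]
force: [0.3, -0.5, 6.3]
opening: 0.687
gripper_force: 63.2
```

>>> {"method": "jog_arm", "body": {"targets": "0 0 -0.01 0 0 0 0.5; 0 0 -0.03 0 0 0 0.5; 0 0 -0.06 0 0 0 0.5; 0 0 -0.07 0 0 0 0.5; 0 0 -0.07 0 0 0 0.5"}}

```text
clock: 5.65
tcp_pos: [0.5294, -0.1853, 0.1456]
orientation: [[0.342, 0.94, 0.001], [0.94, -0.342, -0.0], [-0.0, 0.001, -1.0]]
force: [0.4, 0.3, -4.7]
opening: 0.691
gripper_force: 65.5
```

>>> {"method": "jog_arm", "body": {"targets": "-0.02 -0.009 0 0 0 0 0.5; -0.056 -0.025 0 0 0 0 0.5; -0.1 -0.045 0 0 0 0 0.5; -0.145 -0.065 0 0 0 0 0.5; -0.174 -0.0783 0 0 0 0 0.5"}}

```text
clock: 6.28
tcp_pos: [0.3933, -0.3231, 0.1441]
orientation: [[0.344, 0.939, -0.002], [0.939, -0.344, 0.001], [0.0, -0.002, -1.0]]
force: [0.8, -0.9, -3.3]
opening: 0.691
gripper_force: 65.8
```

>>> {"method": "jog_arm", "body": {"targets": "0 0 0 0 0 0 0.5; 0 0 0.015 0 0 0 0.5; 0 0 0.035 0 0 0 0.5; 0 0 0.05 0 0 0 0.5; 0 0 0.05 0 0 0 0.5"}}

```text
clock: 6.9
tcp_pos: [0.3955, -0.3208, 0.0933]
orientation: [[0.341, 0.94, -0.002], [0.94, -0.341, 0.002], [0.001, -0.003, -1.0]]
force: [0.4, -0.6, -4.1]
opening: 0.691
gripper_force: 65.9
```

```bash
python3 - <<'E'
from h import *
s=r.read_state();print(s["clock"],s["tcp_pos"],s["force"],s["opening"])
T=r.snapshot("side");U=r.snapshot("top")
cv2.imwrite("pics/s2.png",cv2.resize(np.hstack([T[230:380,160:310],U[190:340,300:450]])[:,:,::-1],(800,400)))
E
```

```text
6.9 [ 0.39554718 -0.32076101  0.09334893] [ 0.41072902 -0.56051396 -4.13699365] 0.6913519950855637
```

View pics/s2.png

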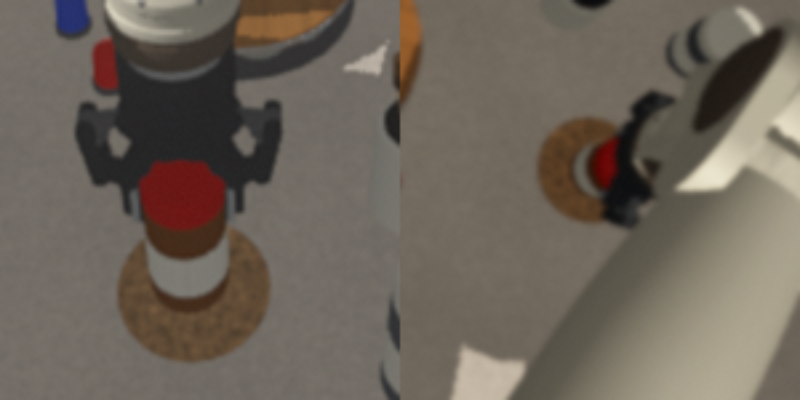

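The jar is held upright, centred over the mat, about 10 mm above it. Lowering slowly.

>>> {"method": "jog_arm", "body": {"targets": "0 0 0.003 0 0 0 0.5; 0 0 0.005 0 0 0 0.5; 0 0 0.007 0 0 0 0.5; 0 0 0.009 0 0 0 0.5; 0 0 0.009 0 0 0 0.5"}}

```text
clock: 7.62
tcp_pos: [0.396, -0.3218, 0.0861]
orientation: [[0.342, 0.94, -0.0], [0.94, -0.342, 0.0], [0.0, -0.0, -1.0]]
force: [-0.1, -0.3, -3.7]
opening: 0.688
gripper_force: 65.9
```

>>> {"method": "jog_arm", "body": {"targets": "0 0 0.001 0 0 0 0.5; 0 0 0.002 0 0 0 0.5; 0 0 0.003 0 0 0 0.5; 0 0 0.004 0 0 0 0.5; 0 0 0.004 0 0 0 0.5"}}

```text
clock: 8.25
tcp_pos: [0.3961, -0.322, 0.0835]
orientation: [[0.342, 0.94, 0.001], [0.94, -0.342, -0.001], [-0.001, 0.001, -1.0]]
force: [-2.9, 2.3, 7.0]
opening: 0.691
gripper_force: 66.9
```

The jar is down on the mat, with 7 N of contact force. Release and lift.

>>> {"method": "jog_arm", "body": {"targets": "0 0 -0.001 0 0 0 0.8; 0 0 -0.001 0 0 0 1; 0 0 -0.001 0 0 0 1; 0 0 -0.001 0 0 0 1; 0 0 -0.001 0 0 0 1"}}

```text
clock: 8.88
tcp_pos: [0.396, -0.3218, 0.0832]
orientation: [[0.342, 0.94, -0.0], [0.94, -0.342, 0.0], [0.0, -0.0, -1.0]]
force: [-0.4, 0.5, -0.8]
opening: 0.998
gripper_force: 0.0
```

>>> {"method": "jog_arm", "body": {"targets": "0 0 -0.02 0 0 0 1; 0 0 -0.06 0 0 0 1; 0 0 -0.11 0 0 0 1; 0 0 -0.16 0 0 0 1; 0 0 -0.16 0 0 0 1"}}

```text
clock: 9.5
tcp_pos: [0.3971, -0.3226, 0.2474]
orientation: [[0.342, 0.94, 0.005], [0.94, -0.342, -0.004], [-0.002, 0.006, -1.0]]
force: [0.6, 0.7, 0.2]
opening: 1.003
gripper_force: 0.0
```

```bash
python3 - <<'E'
from h import *
s=r.read_state();print(s["clock"],s["tcp_pos"],s["orientation"].round(3).tolist())
T=r.snapshot("side");U=r.snapshot("top")
h=cv2.cvtColor(T,cv2.COLOR_RGB2HSV).astype(int)
cv2.imwrite("pics/s3.png",cv2.resize(np.hstack([T[130:330,150:350],U[140:340,220:420]])[:,:,::-1],(800,400),interpolation=cv2.INTER_CUBIC))
for c in("side","top"): print(c,[(np.round(d["centre"],1),at(c,d["centre"],.006)[:2]) for d in r.tip_of(c,"jar")])
# handle grip: black pixels, side & top
for c,I,b in(("side",T,(200,175,222,220)),("top",U,(240,220,270,250))):
    m=np.zeros(I.shape[:2],bool);m[b[1]:b[3],b[0]:b[2]]=I[b[1]:b[3],b[0]:b[2]].max(2)<42
    n,l,st,ce=cv2.connectedComponentsWithStats(m.astype(np.uint8));k=1+st[1:,4].argmax();print(c,st[k],ce[k])
    x,y,w,hh=st[k][:4]; print(at(c,(x+w/2,ce[k][1]),.104 if c=="side" else .13))
E
```

```text
9.5 [ 0.39705774 -0.32263468  0.24737514] [[0.342, 0.94, 0.005], [0.94, -0.342, -0.004], [-0.002, 0.006, -1.0]]
side [(array([316.4, 372.5]), array([ 0.52527546, -0.45190856])), (array([229.5, 337.6]), array([ 0.39216391, -0.32389073])), (array([396.5, 320.7]), array([ 0.74247277, -0.41356716]))]
top [(array([408.5, 209.6]), array([ 0.52982794, -0.44660322])), (array([391.1, 143.8]), array([ 0.74358857, -0.41141395])), (array([372.2, 250. ]), array([ 0.40864359, -0.32488796])), (array([370.5, 252.8]), array([ 0.40036141, -0.31909372])), (array([173.5, 178. ]), array([0.64744267, 0.28101386]))]
side [206 200  16  20 134] [216.47014925 212.91044776]
[ 0.44587965 -0.03627486  0.104     ]
top [252 230   7   9  54] [254.94444444 233.7962963 ]
[0.45271217 0.02626184 0.13      ]
```

View pics/s3.png

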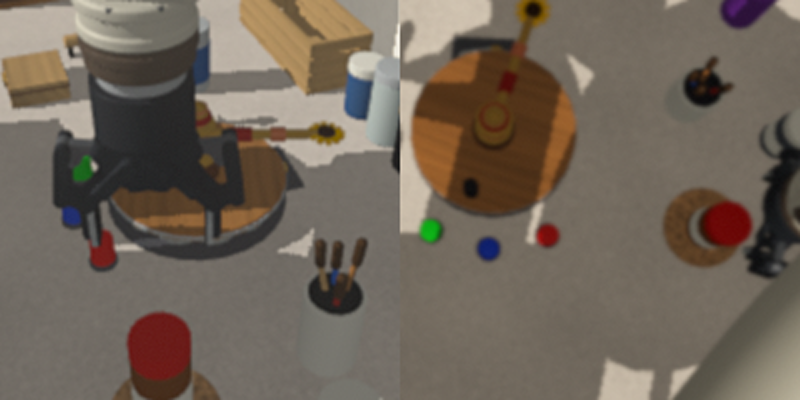

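The jar stands upright on the mat. Next, over the handle at (0.452, 0.024) with the gripper half open.

>>> {"method": "jog_arm", "body": {"targets": "0.05 -0.01 0 0 0 0 1; 0.105 -0.02 0 0 0 0 0.6; 0.16 -0.031 0 0 0 0 0.55; 0.215 -0.042 0 0 0 0 0.55; 0.265 -0.0515 0 0 0 0 0.55"}}

```text
clock: 10.32
tcp_pos: [0.4378, -0.0533, 0.242]
orientation: [[0.342, 0.94, -0.002], [0.94, -0.342, 0.0], [-0.0, -0.002, -1.0]]
force: [0.3, -0.3, -0.2]
opening: 0.552
gripper_force: 0.0
```

>>> {"method": "jog_arm", "body": {"targets": "0.04 -0.008 0 0 0 0 0.55; 0.07 -0.0135 0 0 0 0 0.55; 0.08 -0.0155 0 0 0 0 0.55; 0.08 -0.0155 0 0 0 0 0.55; 0.08 -0.0155 0 0 0 0 0.55"}}

```text
clock: 10.95
tcp_pos: [0.451, 0.0244, 0.243]
orientation: [[0.343, 0.939, -0.001], [0.939, -0.343, -0.0], [-0.0, -0.0, -1.0]]
force: [-0.6, -0.5, 0.5]
opening: 0.553
gripper_force: 0.0
```

```bash
python3 - <<'E'
from h import *
s=r.read_state();print(s["clock"],s["tcp_pos"],s["orientation"].round(3).tolist(),s["opening"],s["force"])
T=r.snapshot("side")
cv2.imwrite("pics/s4.png",cv2.resize(T[100:250,130:330][:,:,::-1],(800,600),interpolation=cv2.INTER_CUBIC))
for c in("side",):print([(d["centre"],d["conf"],at("side",d["centre"],.13)) for d in r.tip_of(c,"handle")])
E
```

```text
10.95 [0.45102279 0.02442608 0.24301198] [[0.343, 0.939, -0.001], [0.939, -0.343, -0.0], [-0.0, -0.0, -1.0]] 0.5533417759266515 [-0.63483296 -0.45552517  0.45780268]
[([209.0, 194.8], 0.83, array([0.44682509, 0.00937966, 0.13      ]))]
```

View pics/s4.png

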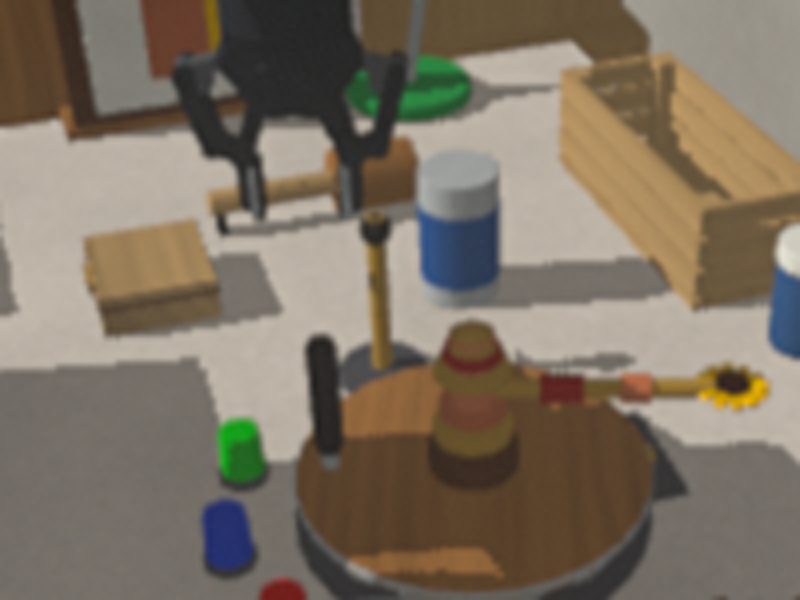

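The fingers hang above the handle, whose top is at about (320,340) and foot at (330,455) in the crop. Checking the lateral offset.

```bash
python3 - <<'E'
from h import *
s=r.read_state()
print("top",at("side",(210,186),.15),"foot",at("side",(212.3,213),.058),"tip mid",at("side",(205.6,153.4),.243),proj("side",s["tcp_pos"]))
for p in((.45,.0244),(.45,.015),(.455,.02)): print(p,proj("side",(*p,.15)),proj("side",(*p,.058)),proj("top",(*p,.13)))
E
```

```text
top [0.4536385  0.01922696 0.15      ] foot [0.45386054 0.02049891 0.058     ] tip mid [0.45163056 0.02838459 0.243     ] (np.float64(205.79829652272906), np.float64(154.11043358298846))
(0.45, 0.0244) (np.float64(208.13614735441615), np.float64(185.22304364186516)) (np.float64(210.5763019375052), np.float64(212.4771243203526)) (np.float64(256.19893646013213), np.float64(234.76658820846532))
(0.45, 0.015) (np.float64(209.06889235866396), np.float64(187.15294621628843)) (np.float64(211.47534688402556), np.float64(214.49809010027565)) (np.float64(259.6220825672522), np.float64(234.68656237784995))
(0.455, 0.02) (np.float64(210.42748283446662), np.float64(185.73659350684468)) (np.float64(212.746792993687), np.float64(213.01481584997816)) (np.float64(257.76076629904003), np.float64(232.91195499658394))
```

>>> {"method": "jog_arm", "body": {"targets": "-0.002 0.003 0.04 0 0 0 0.55; -0.002 0.003 0.09 0 0 0 0.55; -0.002 0.003 0.135 0 0 0 0.55; -0.002 0.003 0.15 0 0 0 0.55; -0.002 0.003 0.15 0 0 0 0.55"}}

```text
clock: 11.68
tcp_pos: [0.4532, 0.022, 0.0935]
orientation: [[0.343, 0.939, -0.001], [0.939, -0.343, -0.0], [-0.0, -0.001, -1.0]]
force: [0.7, 0.5, 0.0]
opening: 0.549
gripper_force: 0.0
```

>>> {"method": "jog_arm", "body": {"targets": "0 0 0 0 0 0 0.3; 0 0 0 0 0 0 0.2; 0 0 0 0 0 0 0.1; 0 0 0 0 0 0 0.1; 0 0 0 0 0 0 0.1"}}

```text
clock: 12.3
tcp_pos: [0.4534, 0.0227, 0.0955]
orientation: [[0.342, 0.94, 0.001], [0.94, -0.342, 0.001], [0.001, 0.001, -1.0]]
force: [-6.6, 2.1, 8.9]
opening: 0.237
gripper_force: 58.8
```

The handle is gripped. Computing the clockwise arc in tool axes.

```bash
python3 - <<'E'
from h import *
s=r.read_state();R=s["orientation"];A=np.array([.548,-.0075])
a0=162.3
P=lambda a:np.array([*(A+.1*np.array([np.cos(np.radians(a)),np.sin(np.radians(a))])),0])
Rt=np.array([[.342,.94,0],[.94,-.342,0],[0,0,-1]])
angs=[a0-8*k for k in range(0,25)]+[-33.4]
for c in range(0,25,5):
    print(round(angs[c],1),"->",round(angs[min(c+5,25)],1),"; ".join("%.4f %.4f"%tuple((Rt.T@(P(a)-P(angs[c])))[:2]) for a in angs[c+1:c+6]),P(angs[min(c+5,25)])[:2].round(4))
E
```

```text
162.3 -> 122.3 0.0139 0.0004; 0.0277 0.0028; 0.0410 0.0070; 0.0536 0.0131; 0.0652 0.0208 [0.4946 0.077 ]
122.3 -> 82.3 0.0104 0.0093; 0.0194 0.0199; 0.0269 0.0317; 0.0326 0.0444; 0.0366 0.0578 [0.5614 0.0916]
82.3 -> 42.3 0.0020 0.0138; 0.0021 0.0278; 0.0002 0.0416; -0.0036 0.0550; -0.0092 0.0678 [0.622  0.0598]
42.3 -> 2.3 -0.0073 0.0119; -0.0163 0.0226; -0.0266 0.0320; -0.0381 0.0399; -0.0506 0.0460 [ 0.6479 -0.0035]
2.3 -> -33.4 -0.0132 0.0044; -0.0270 0.0069; -0.0409 0.0074; -0.0548 0.0060; -0.0611 0.0048 [ 0.6315 -0.0625]
```

>>> {"method": "jog_arm", "body": {"targets": "0.014 0.0005 0 0 0 0 0.1; 0.0275 0.003 0 0 0 0 0.1; 0.041 0.007 0 0 0 0 0.1; 0.0535 0.013 0 0 0 0 0.1; 0.065 0.021 0 0 0 0 0.1"}}

```text
clock: 12.92
tcp_pos: [0.4974, 0.0751, 0.0956]
orientation: [[0.343, 0.939, 0.005], [0.939, -0.343, -0.003], [-0.001, 0.006, -1.0]]
force: [5.6, -13.7, 2.9]
opening: 0.242
gripper_force: 58.8
```

>>> {"method": "jog_arm", "body": {"targets": "0.0095 0.0095 0 0 0 0 0.1; 0.018 0.02 0 0 0 0 0.1; 0.025 0.032 0 0 0 0 0.1; 0.031 0.0445 0 0 0 0 0.1; 0.035 0.058 0 0 0 0 0.1"}}

```text
clock: 13.55
tcp_pos: [0.562, 0.0871, 0.0955]
orientation: [[0.344, 0.939, 0.0], [0.939, -0.344, -0.004], [-0.004, 0.002, -1.0]]
force: [-11.2, -15.2, 11.8]
opening: 0.238
gripper_force: 59.9
```

>>> {"method": "jog_arm", "body": {"targets": "0.0005 0.0145 0 0 0 0 0.1; 0 0.0285 0 0 0 0 0.1; -0.0025 0.0425 0 0 0 0 0.1; -0.0065 0.056 0 0 0 0 0.1; -0.012 0.0685 0 0 0 0 0.1"}}

```text
clock: 14.18
tcp_pos: [0.6219, 0.0544, 0.0956]
orientation: [[0.342, 0.94, 0.0], [0.94, -0.342, 0.0], [0.0, -0.0, -1.0]]
force: [-11.1, -2.0, 9.2]
opening: 0.241
gripper_force: 59.7
```

>>> {"method": "jog_arm", "body": {"targets": "-0.0075 0.011 0 0 0 0 0.1; -0.017 0.0215 0 0 0 0 0.1; -0.027 0.0305 0 0 0 0 0.1; -0.0385 0.0385 0 0 0 0 0.1; -0.0515 0.044 0 0 0 0 0.1"}}

```text
clock: 14.8
tcp_pos: [0.6469, -0.0086, 0.0956]
orientation: [[0.342, 0.94, 0.003], [0.94, -0.342, 0.001], [0.002, 0.003, -1.0]]
force: [-0.5, 2.1, 5.9]
opening: 0.246
gripper_force: 59.4
```

>>> {"method": "jog_arm", "body": {"targets": "-0.0115 0.004 0 0 0 0 0.1; -0.0235 0.007 0 0 0 0 0.1; -0.0365 0.008 0 0 0 0 0.1; -0.0495 0.007 0 0 0 0 0.1; -0.062 0.0045 0 0 0 0 0.1"}}

```text
clock: 15.42
tcp_pos: [0.6296, -0.0687, 0.0956]
orientation: [[0.342, 0.94, 0.003], [0.94, -0.342, 0.001], [0.002, 0.003, -1.0]]
force: [2.4, 10.6, 6.4]
opening: 0.241
gripper_force: 59.4
```

>>> {"method": "jog_arm", "body": {"targets": "0 0 0 0 0 0 0.1; 0 0 0 0 0 0 0.1"}}

```text
clock: 15.68
tcp_pos: [0.6294, -0.0689, 0.0956]
orientation: [[0.342, 0.94, 0.003], [0.94, -0.342, 0.0], [0.001, 0.002, -1.0]]
force: [-2.7, 1.1, 7.4]
opening: 0.238
gripper_force: 59.5
```

```bash
python3 - <<'E'
from h import *
s=r.read_state();p=s["tcp_pos"];A=np.array([.5475,-.012]);print(s["clock"],p,s["force"]);d=p[:2]-A
print(np.degrees(np.arctan2(d[1],d[0])),np.linalg.norm(d))
T=r.snapshot("side");U=r.snapshot("top")
cv2.imwrite("pics/s5.png",cv2.resize(np.hstack([T[130:260,150:280],U[170:300,180:310]])[:,:,::-1],(800,400),interpolation=cv2.INTER_CUBIC))
for c in("side","top"):
  for l,z in(("flower",.114),("marker_green",0)): print(c,l,[(np.round(d["centre"],1),round(d["conf"],2),at(c,d["centre"],z)[:2]) for d in r.tip_of(c,l)[:3]])
E
```

```text
15.675 [ 0.629394   -0.06886557  0.09558327] [-2.69320873  1.13446688  7.42550279]
-34.775349376927124 0.09970115362281261
side flower [(array([197.2, 152.2]), 0.67, array([0.47603034, 0.26908469])), (array([189.3, 186.7]), 0.6, array([0.41002293, 0.0871459 ]))]
side marker_green [(array([191.7, 218.4]), 0.55, array([0.40527298, 0.08767625]))]
top flower [(array([232.7, 252.3]), 0.6, array([0.40474312, 0.09043487]))]
top marker_green []
```

View pics/s5.png

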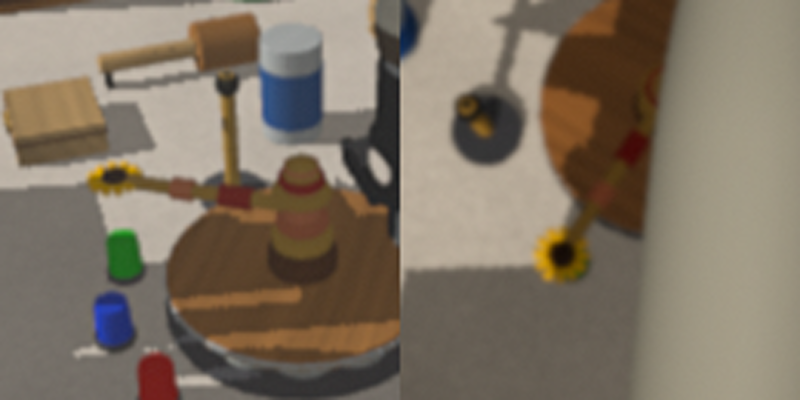

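The flower covers the green marker in the top view and the forces are near zero. Release, rise straight up and check that the table stays.

>>> {"method": "jog_arm", "body": {"targets": "0 0 0 0 0 0 0.4; 0 0 0 0 0 0 0.5; 0 0 0 0 0 0 0.5; 0 0 0 0 0 0 0.5; 0 0 0 0 0 0 0.5"}}

```text
clock: 16.6
tcp_pos: [0.6287, -0.0687, 0.0932]
orientation: [[0.342, 0.94, -0.0], [0.94, -0.342, 0.0], [-0.0, -0.0, -1.0]]
force: [0.3, 0.2, -0.3]
opening: 0.503
gripper_force: 0.0
```

>>> {"method": "jog_arm", "body": {"targets": "0 0 -0.02 0 0 0 0.5; 0 0 -0.06 0 0 0 0.5; 0 0 -0.11 0 0 0 0.5; 0 0 -0.16 0 0 0 0.5; 0 0 -0.16 0 0 0 0.5"}}

```text
clock: 17.23
tcp_pos: [0.6299, -0.0688, 0.2581]
orientation: [[0.342, 0.94, 0.007], [0.94, -0.342, -0.001], [0.002, 0.007, -1.0]]
force: [0.4, -0.1, 0.2]
opening: 0.502
gripper_force: 0.0
```

>>> {"method": "jog_arm", "body": {"targets": "-0.05 0 0 0 0 0 0.5; -0.1 0 0 0 0 0 0.5; -0.15 0 0 0 0 0 0.5; -0.19 0 0 0 0 0 0.5; -0.2 0 0 0 0 0 0.5"}}

```text
clock: 17.85
tcp_pos: [0.5592, -0.2585, 0.2523]
orientation: [[0.345, 0.939, -0.001], [0.939, -0.345, 0.0], [-0.0, -0.001, -1.0]]
force: [0.1, 0.8, -0.2]
opening: 0.499
gripper_force: 0.0
```

```bash
python3 - <<'E'
from h import *
s=r.read_state();print(s["clock"],s["tcp_pos"],s["force"])
T=r.snapshot("side");U=r.snapshot("top")
cv2.imwrite("pics/s6.png",cv2.resize(np.hstack([T[130:380,150:400],U[150:400,180:430]])[:,:,::-1],(800,400),interpolation=cv2.INTER_CUBIC))
for c in("side","top"):
  for l,z in(("flower",.114),("marker_green",0),("handle",.13),("jar",.006)): print(c,l,[(np.round(d["centre"],1),round(d["conf"],2),at(c,d["centre"],z)[:2]) for d in r.tip_of(c,l)[:3]])
E
```

```text
17.85 [ 0.55922667 -0.25852742  0.2522614 ] [ 0.06415202  0.83532545 -0.1999002 ]Traceback (most recent call last):
  File "<stdin>", line 4, in <module>
    return _nx.concatenate(arrs, 1, dtype=dtype, casting=casting)
           ~~~~~~~~~~~~~~~^^^^^^^^^^^^^^^^^^^^^^^^^^^^^^^^^^^^^^^
ValueError: all the input array dimensions except for the concatenation axis must match exactly, but along dimension 0, the array at index 0 has size 250 and the array at index 1 has size 234
```

```bash
python3 - <<'E'
from h import *
T=r.snapshot("side");U=r.snapshot("top")
cv2.imwrite("pics/s6.png",cv2.resize(np.hstack([T[130:380,150:400],U[130:380,180:430]])[:,:,::-1],(800,400),interpolation=cv2.INTER_CUBIC))
for c in("side","top"):
  for l,z in(("flower",.114),("marker_green",0),("handle",.13),("jar",.006)): print(c,l,[(np.round(d["centre"],1),round(d["conf"],2),at(c,d["centre"],z)[:2]) for d in r.tip_of(c,l)[:3]])
E
```

```text
side flower [(array([188.4, 187. ]), 0.81, array([0.40736742, 0.08659538]))]
side marker_green [(array([189.9, 217.9]), 0.45, array([0.40078278, 0.09182835])), (array([243. , 218.6]), 0.35, array([0.54735328, 0.03310213]))]
side handle [(array([283.3, 197.5]), 0.94, array([ 0.62404643, -0.07006693]))]
side jar [(array([395.2, 317.2]), 0.95, array([ 0.74554403, -0.40541752])), (array([319. , 371.6]), 0.71, array([ 0.5307722, -0.4521373]))]
top flower [(array([233. , 251.7]), 0.85, array([0.40636888, 0.08958984]))]
top marker_green []
top handle [(array([287.3, 171.2]), 0.85, array([ 0.62815909, -0.06755113]))]
top jar []
```

View pics/s6.png

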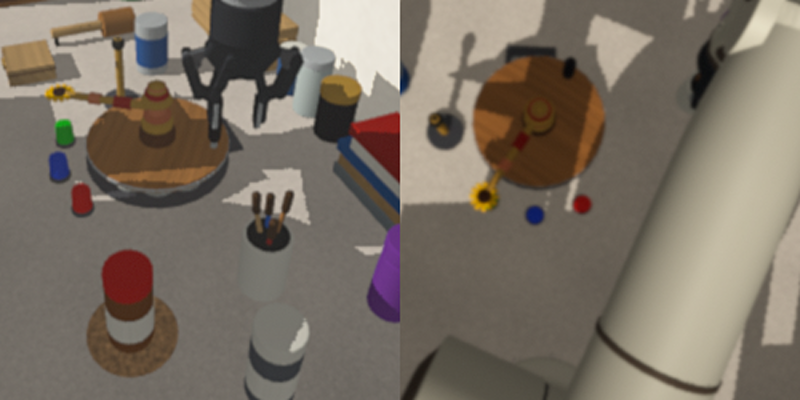

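The table stays put after release. The flower at (0.406, 0.089) is over the green marker at about (0.402, 0.088), the jar is upright on the mat, and the robot touches nothing.

```bash
python3 -c "
from rig import r
print(r.job_done())"
```

```text
the job is handed in; nothing more can be done
None
```

The job is handed in: the red-lidded jar stands upright on the cork mat, and the table was turned clockwise until the sunflower was over the green marker, about 4 mm off centre by the cameras, and it stayed there after release; no verdict was returned.

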